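# Find the gritty valve on the filtration manifold

## Task

One of the three valves on the filtration manifold has grit in it and binds part-way. Swing each blue lever gently towards open to feel how it turns, never forcing it; leave the two free-running valves fully open and the binding one swung back fully shut, without disturbing anything else on the bench.

Things in the scene. Friction and masses are not known exactly. Their poses are not given: they have to be found in the camera images.
- manifold: fixed aluminium filtration manifold: block 75 mm deep (x), 500 mm long (y), top 70 mm above the table; origin on the table under its centre. On top, three valves with vertical hinge axes at x = 0, y = -165 (right), 0 (middle), +165 mm (left); hubs of 18 mm radius, 50 mm tall. Behind, at x = +130 mm and the same y, three fixed steel filter heads, 76 mm across, 136 mm tall.
- lever_right (a joint): swing of the right lever, rad: 0 = shut, pointing along manifold +y; grows anticlockwise from above to a cushioned stop at 1.57 = fully open, pointing along manifold -x. The one gritty valve, which may be any, binds somewhere from 0.3 to 1.1 rad: the push then climbs springily, some 10 to 17 N per further 0.1 rad; let go, it springs back a little. Over 25 N is forcing it.
- lever_middle (a joint): swing of the middle lever, rad: 0 = shut, pointing along manifold +y; grows anticlockwise from above to a cushioned stop at 1.57 = fully open, pointing along manifold -x. Resistance as told for lever_right. A free lever turns with a steady 1 to 4 N at its outer part and stays where it is left.
- lever_left (a joint): swing of the left lever, rad: 0 = shut, pointing along manifold +y; grows anticlockwise from above to a cushioned stop at 1.57 = fully open, pointing along manifold -x. Resistance as told for lever_right. A free lever turns with a steady 1 to 4 N at its outer part and stays where it is left.
- lever_right_end (a point): middle of the right blue handle's outer part, 85 mm from its vertical hinge axis, 107 mm above the table; point y points outwards along the lever, z up. The handle is 16 mm wide, 22 mm tall (96 to 118 mm above the table) and reaches 110 mm from the axis.
- lever_middle_end (a point): middle of the middle blue handle's outer part, 85 mm from its vertical hinge axis, 107 mm above the table; point y points outwards along the lever, z up. The handle is 16 mm wide, 22 mm tall (96 to 118 mm above the table) and reaches 110 mm from the axis.
- lever_left_end (a point): middle of the left blue handle's outer part, 85 mm from its vertical hinge axis, 107 mm above the table; point y points outwards along the lever, z up. The handle is 16 mm wide, 22 mm tall (96 to 118 mm above the table) and reaches 110 mm from the axis.
- beaker: loose glass beaker, 56 mm across, 85 mm tall, between the right and middle filter heads; origin under its centre
- jar: loose amber jar, 54 mm across, 75 mm tall, between the middle and left filter heads; origin under its centre
- bottle_a: loose glass sample bottle, 68 mm across, 170 mm tall, on the left of the bench; origin under its centre
- bottle_b: second bottle like it, also on the left
- wash_bottle: loose white wash bottle, 76 mm across, 190 mm tall, on the right; origin under its centre
- spatula: loose spatula 190 mm long lying between robot and manifold, to the right; origin under its middle

How it is judged:
By the outcome, as a careful person would: the job done as asked, in the order asked, and still so for the second after the job is handed in, with the robot touching nothing.
It also fails if it takes over 72 s, if anything falls off the work surface, if the arm or the gripper's body presses on something with over 40 N, if the wrist force passes 120 N, or if a joint passes its speed limit or range.

## Robot

A 7-joint arm with a two-finger parallel gripper is mounted at the origin on the work surface. World frame = base frame: x ahead of the robot, y to its left, z up, the work surface at z = 0. Lengths are in m, angles in rad, forces in N, time in s.
With the tool pointing down it reaches from about 0.425 to 1.025 m from the base axis. Payload 3.6 kg.
Tool frame: the origin (TCP) lies on the centre line of the jaws, within the pads' length; the fingertips stand 8 mm ahead of it and the grasp point (between the pads) lies 11 mm behind it; x points along the fingers, y is the direction in which the jaws open and shut, and the axes are right-handed (so a half turn about x gives the same grasp; the last joint's range is limited). The gripper opens to 85 mm and grips with 20 to 120 N. Pads are 22 mm wide; open, the fingers measure 114 mm over their backs; the gripper's body (76 mm by 85 mm) begins 54 mm behind the grasp point. The pads swing forward as they close: fully open they stand 13 mm farther back than shut.
Start: joints at [-1.312, 0.591, 0.048, 1.609, -0.033, 0.943, -0.034], TCP at [0.251, 0.68, 0.239] pointing down, gripper open.
Joint ranges: [-2.69, 2.69], [-0.47, 2.24], [-1.27, 1.36], [0.19, 2.51], [-1.53, 4.68], [0.08, 2.07], [-3.09, 3.09]. Speed limits (rad/s): [2.57, 2.57, 3.14, 3.14, 3.14, 3.14, 3.14].

## Interface

Orientations are given as a rotation vector (axis times angle).
In Python, from rig import manip gives the robot as it stands.
- The arm moves only by the tool step_arm, never from a script. Its argument "deltas" is a list of rows, each a list of 5 numbers: the shift along the world's x, y, z in m, then the turn about the world's z in rad, then the finger opening in m, from 0 to 0.0854. A call has 1 to 12 rows; each row is the pose to reach, as a shift and turn from the pose commanded when the call began; what a row does not reach only later rows make up. A row lasts 1/8 s, in which the tool goes at most 62.5 mm and 10.7 degrees, less where a joint would pass 70% of its speed; a pose out of reach is approached as far as the arm can. A call with a gripper value outside its range is refused whole. The fingers move at their own pace and stop on an object; "force" is the grip in N (left out, the last holds). Time passes only in rows, so rows that repeat a pose let the fingers close. It gives the time, the measured TCP pose, the force and the opening at its end, in the units of the state.
- manip.get_state(): the state, without advancing time (a new reading comes with each control period).
- manip.snapshot(name): name is "scene" or "top"; returns the picture (420x560x3 uint8, red, green, blue); there is no depth.
- manip.get_calibration(name): a dict with "mtx" (3x3 intrinsics, pixels), "camera_from_world" (4x4, takes a point from world to camera coordinates). Camera axes: x right, y up, looking along -z (the intrinsics and any distortion apply to the point x, -y, -z); pixel columns grow to the right and rows downward; lengths in m; the calibration is good to about 2 mm. A picture is of the moment at which its call begins. get_calibration takes no time and is no camera call.
- manip.job_done(): hands the job in, once; it reports no verdict.
Trained networks look in the newest picture that a camera, given by its name, has taken for a name from the list of things; names that differ only in an ending like _2 or _b are one class to them, and where a whole thing is asked for, a point or a joint stands for the part that bears it (a point fixed in the world has none). Each returns a list of dicts, best first, with "conf" (0 to 1); they miss things now and then, are a little off and sometimes report something else, mostly with a low value. They report only what shows in the picture. A call takes as long as a camera call.
- manip.find_in(camera, query): "centre" ([row, column] in pixels, amid what is visible of it).
- manip.mark_of(camera, query): "centre" ([row, column] in pixels: a listed point, or the origin of a listed thing).
The state is a dict: "time_s": time; "joint_pos": joint angles; "qd": joint speeds; "joint_efforts": joint torques, N m; "position": TCP position; "ee_rot": TCP orientation; "wrist_force": force on the tool from outside, world axes, zero at the start; "moment": the same for the moment, N m; "grip_width": opening from 0.0 (shut) to 1.0 (fully open).
Only numpy, scipy, OpenCV 4.12 (cv2) and the standard library are available. Lean on these libraries where they do the work, as an engineer would, in place of code of your own. Each camera call takes 0.05 s, during which the arm holds its last target.

## Working session

There is one attempt and no reset: what is moved stays moved. The work goes in short steps, Python scripts to look and compute and a tool call to move; the robot and the scene stay as the last step left them, time stands still between calls to the robot, and variables do not carry over. Pictures are saved under pics/ and viewed, and the job is handed in when it is done.

Besides the shell and the picture viewer there is one more tool, called after "Request:" by a JSON object that holds its "fn" and its "kwargs". step_arm: Moves the arm, as the interface text tells. Its arguments: {"type":"object","properties":{"deltas":{"type":"array","items":{"type":"array","items":{"type":"number"}}},"force":{"type":"number"}},"required":["deltas"]}

```bash
mkdir -p pics; ls; python3 - <<'E'
from rig import manip
import cv2
for c in("scene","top"):
    im=manip.snapshot(c); cv2.imwrite(f"pics/{c}0.png",im[:,:,::-1])
    k=manip.get_calibration(c); print(c,k["mtx"].round(1).tolist(),k["camera_from_world"].round(3).tolist(), [x for x in k if x not in("mtx","camera_from_world")])
s=manip.get_state(); print(s)
E
```

```text
pics
scene [[432.1, 0.0, 280.2], [0.0, 432.1, 207.8], [0.0, 0.0, 1.0]] [[-0.225, 0.974, 0.002, 0.122], [-0.672, -0.157, 0.724, 0.305], [0.706, 0.162, 0.69, -1.779], [0.0, 0.0, 0.0, 1.0]] []
top [[386.7, 0.0, 277.6], [0.0, 386.7, 219.4], [0.0, 0.0, 1.0]] [[-0.001, -1.0, 0.008, -0.012], [0.982, 0.001, 0.187, -0.571], [-0.187, 0.008, 0.982, -1.145], [0.0, 0.0, 0.0, 1.0]] []
{'time_s': 0.1, 'joint_pos': array([-1.31151706,  0.5920502 ,  0.04831405,  1.60976958, -0.03330437,
        0.94268108, -0.03368937]), 'qd': array([-0.00218935, -0.00245597, -0.00031555, -0.00290753,  0.00057346,
       -0.00154224,  0.00207422]), 'joint_efforts': array([ 4.76082801e-03, -5.49993539e+01,  1.55366141e+00, -1.98823410e+01,
        9.79970122e-03,  3.81327831e-03, -7.97455669e-06]), 'position': array([0.25022498, 0.67963242, 0.23821073]), 'ee_rot': array([ 0.27511318,  1.5532704 , -0.27840758]), 'wrist_force': array([-0.29809373, -0.28918235,  0.44873899]), 'moment': array([-0.01697156,  0.03226697,  0.0224193 ]), 'grip_width': 1.0036482823790946}
```

View pics/scene0.png

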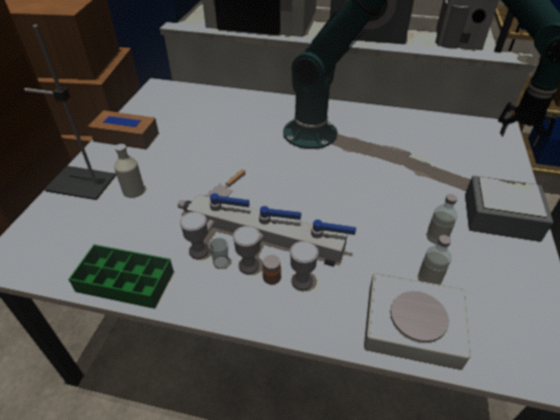

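View pics/top0.png

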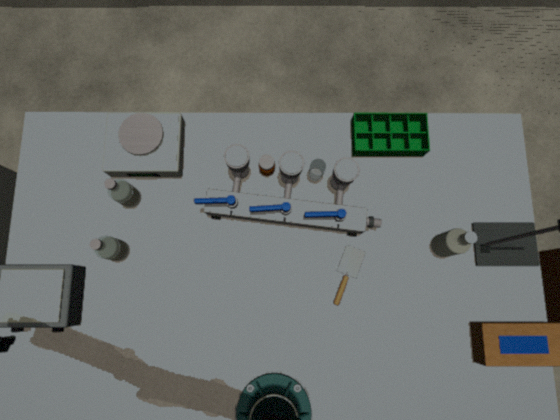

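```bash
cat > h.py <<'E'
from rig import manip
import numpy as np, cv2
from scipy.spatial.transform import Rotation as R
def ray(cam,rc,z):
    k=manip.get_calibration(cam);M=k["mtx"];T=k["camera_from_world"]
    v=np.array([(rc[1]-M[0,2])/M[0,0],-(rc[0]-M[1,2])/M[1,1],-1.0])
    Rw=T[:3,:3].T; c=-Rw@T[:3,3]; d=Rw@v
    return c+d*(z-c[2])/d[2]
def proj(cam,p):
    k=manip.get_calibration(cam);M=k["mtx"];T=k["camera_from_world"]
    q=T[:3,:3]@np.array(p)+T[:3,3]
    return np.array([M[1,2]+M[1,1]*(-q[1])/-q[2],M[0,2]+M[0,0]*q[0]/-q[2]])
E
python3 - <<'E'
from h import *
manip.snapshot("top");manip.snapshot("scene")
for n,z in [("manifold",0),("lever_right_end",.107),("lever_middle_end",.107),("lever_left_end",.107),("beaker",0),("jar",0),("bottle_a",0),("wash_bottle",0),("spatula",0)]:
    for c in("top","scene"):
        for r in manip.mark_of(c,n)[:3]:
            print(n,c,round(r["conf"],2),np.round(r["centre"]),ray(c,r["centre"],z).round(3))
E
```

```text
manifold top 0.95 [213. 287.] [ 0.602 -0.042  0.   ]
manifold top 0.36 [213. 316.] [ 0.601 -0.136  0.   ]
manifold scene 0.95 [236. 266.] [ 0.596 -0.032  0.   ]
lever_right_end scene 0.88 [201. 243.] [ 0.563 -0.112  0.107]
lever_middle_end top 0.9 [208. 259.] [0.596 0.044 0.107]
lever_middle_end scene 0.97 [214. 291.] [0.586 0.044 0.107]
lever_left_end top 0.79 [201. 203.] [0.617 0.211 0.107]
lever_left_end top 0.3 [244. 441.] [ 0.489 -0.493  0.107]
lever_left_end scene 0.73 [228. 350.] [0.603 0.221 0.107]
beaker top 0.55 [173. 316.] [ 0.739 -0.141  0.   ]
beaker scene 0.93 [260. 224.] [ 0.719 -0.13   0.   ]
beaker scene 0.52 [237. 438.] [0.474 0.496 0.   ]
beaker scene 0.51 [229. 347.] [0.507 0.213 0.   ]
jar top 0.74 [170. 267.] [0.75  0.022 0.   ]
jar scene 0.69 [276. 274.] [0.742 0.03  0.   ]
jar scene 0.35 [186. 224.] [ 0.395 -0.237  0.   ]
bottle_a top 0.95 [248. 118.] [0.488 0.496 0.   ]
bottle_a top 0.83 [200. 128.] [0.646 0.476 0.   ]
bottle_a scene 0.92 [238. 439.] [0.478 0.498 0.   ]
bottle_a scene 0.71 [277. 426.] [0.645 0.456 0.   ]
wash_bottle top 0.57 [244. 442.] [ 0.5  -0.54  0.  ]
wash_bottle scene 0.82 [190. 135.] [ 0.488 -0.537  0.   ]
spatula top 0.75 [276. 349.] [ 0.398 -0.238  0.   ]
spatula top 0.66 [198. 132.] [0.652 0.461 0.   ]
spatula scene 0.74 [185. 227.] [ 0.387 -0.231  0.   ]
spatula scene 0.33 [236. 264.] [ 0.597 -0.038  0.   ]
```

```bash
python3 - <<'E'
from h import *
im=cv2.imread("pics/top0.png"); cv2.imwrite("pics/topz.png",cv2.resize(im[140:250,185:395],None,fx=3.8,fy=3.8,interpolation=cv2.INTER_CUBIC))
sc=cv2.imread("pics/scene0.png"); cv2.imwrite("pics/scz.png",cv2.resize(sc[150:300,160:380],None,fx=3.6,fy=3.6,interpolation=cv2.INTER_CUBIC))
for c,i in(("top",im),("scene",sc)):
    b=i.astype(int); m=((b[:,:,0]>b[:,:,2]+50)&(b[:,:,0]>b[:,:,1]+35)).astype(np.uint8)
    if c=="top": m[:190]=0;m[225:]=0;m[:,:185]=0;m[:,360:]=0
    else: m[:185]=0;m[245:]=0;m[:,:200]=0;m[:,370:]=0
    n,l,st,ce=cv2.connectedComponentsWithStats(m)
    for j in range(1,n):
        if st[j,4]<30: continue
        p=np.argwhere(l==j)
        W=np.array([ray(c,q,.115)[:2] for q in p])
        mu=W.mean(0); d=np.linalg.svd(W-mu)[2][0]; d*=np.sign(d[1]); t=(W-mu)@d
        ends=[(mu+d*x).round(3).tolist() for x in(t.min(),t.max())]
        print(c,st[j],"ang",np.degrees(np.arctan2(-d[0],d[1])).round(1),ends)
E
```

```text
top [194 195  41   9 208] ang 2.2 [[0.62, 0.117], [0.616, 0.236]]
top [250 202  40   9 205] ang 4.2 [[0.6, -0.046], [0.592, 0.07]]
top [305 209  41   9 208] ang 2.3 [[0.58, -0.211], [0.575, -0.092]]
scene [211 194  37   9 119] ang -0.4 [[0.572, -0.213], [0.573, -0.096]]
scene [261 207  39   9 131] ang 2.1 [[0.593, -0.048], [0.589, 0.068]]
scene [314 220  41  11 150] ang -0.1 [[0.613, 0.116], [0.614, 0.232]]
```

View pics/topz.png

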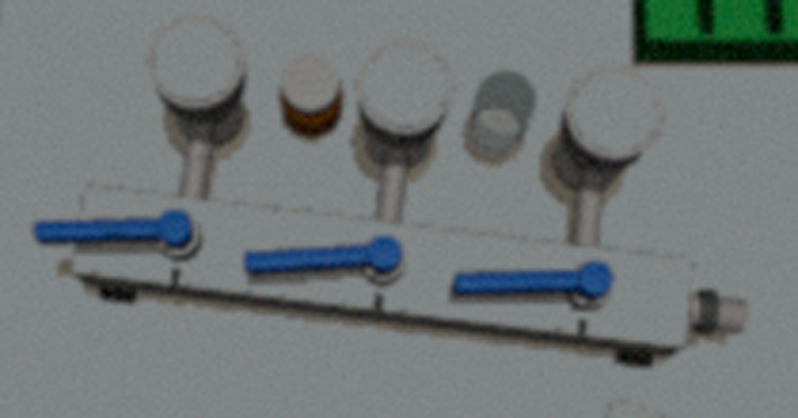

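View pics/scz.png

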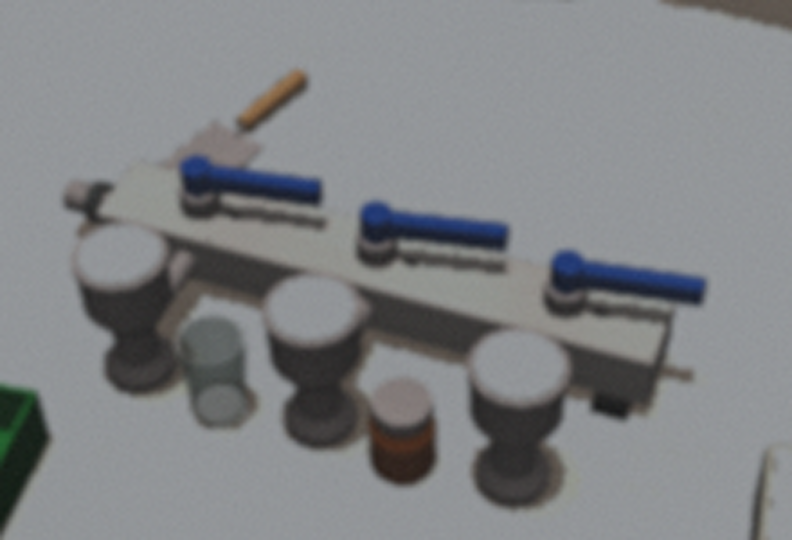

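```bash
cat >> h.py <<'E'
H={"left":(0.6165,.124),"middle":(.5975,-.041),"right":(.576,-.204)}
def ee(n,th,lead=0):  # TCP pos for lever angle th, lead m ahead in opening direction
    a=th-0.122; u=np.array([-np.sin(a),np.cos(a)]); v=np.array([-u[1],u[0]])
    return np.array(H[n])+.085*u+lead*v
E
python3 - <<'E'
from h import *
s=manip.get_state(); m=R.from_rotvec(s["ee_rot"]).as_matrix(); print(m.round(3))
for n in H:
  for t in (0,.14,.3): print(n,t,ee(n,t).round(4))
E
```

```text
[[ 0.     0.346  0.938]
 [-0.     0.938 -0.346]
 [-1.    -0.     0.   ]]
left 0 [0.6268 0.2084]
left 0.14 [0.615 0.209]
left 0.3 [0.6014 0.2077]
middle 0 [0.6078 0.0434]
middle 0.14 [0.596 0.044]
middle 0.3 [0.5824 0.0427]
right 0 [ 0.5863 -0.1196]
right 0.14 [ 0.5745 -0.119 ]
right 0.3 [ 0.5609 -0.1203]
```

Request:
{"fn": "step_arm", "kwargs": {"deltas": [[0, 0, 0.02, 0, 0.04], [0.036, -0.047, 0.02, -0.12, 0.04], [0.073, -0.094, 0.02, -0.24, 0.04], [0.11, -0.141, 0.02, -0.36, 0.04], [0.146, -0.188, 0.02, -0.48, 0.04], [0.182, -0.235, 0.02, -0.6, 0.04], [0.219, -0.282, 0.02, -0.72, 0.04], [0.256, -0.329, 0.02, -0.84, 0.04], [0.292, -0.376, 0.02, -0.96, 0.04], [0.328, -0.423, 0.02, -1.08, 0.04], [0.365, -0.471, 0.02, -1.2, 0.04], [0.365, -0.471, 0.02, -1.2, 0.04]]}}

```text
time_s: 2.6
position: [0.6198, 0.2023, 0.2617]
ee_rot: [1.204, 1.207, -1.201]
wrist_force: [0.6, 0.8, 0.7]
grip_width: 0.469
```

Request:
{"fn": "step_arm", "kwargs": {"deltas": [[0, 0, -0.04, 0, 0.038], [0, 0, -0.08, 0, 0.038], [0, 0, -0.1, 0, 0.038], [0, 0, -0.1, 0, 0.038]]}}

```text
time_s: 3.1
position: [0.6148, 0.21, 0.1587]
ee_rot: [1.194, 1.22, -1.197]
wrist_force: [0.1, 0.3, 0.9]
grip_width: 0.445
```

```bash
python3 - <<'E'
from h import *
s=manip.get_state(); m=R.from_rotvec(s["ee_rot"]).as_matrix(); print(s["position"].round(4),m[:,1].round(3),s["grip_width"],s["wrist_force"].round(2),s["joint_pos"].round(2))
for c,b in(("top",(170,250,160,300)),("scene",(150,260,270,410))):
    i=manip.snapshot(c)[:,:,::-1]; cv2.imwrite(f"pics/{c}1.png",cv2.resize(i[b[0]:b[1],b[2]:b[3]],None,fx=5,fy=5,interpolation=cv2.INTER_CUBIC))
E
```

```text
[0.6148 0.21   0.1587] [ 1.     0.019 -0.002] 0.4453000648201771 [0.14 0.3  0.89] [-0.64  0.62  0.36  1.86 -0.31  0.72 -0.09]
```

View pics/scene1.png

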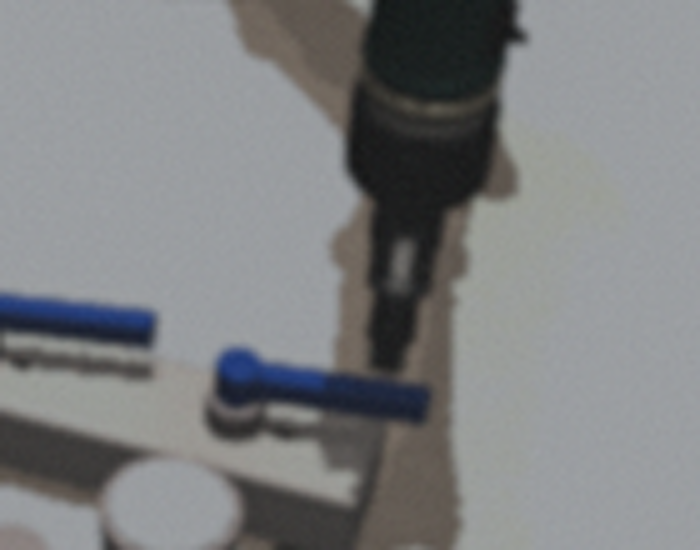

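View pics/top1.png

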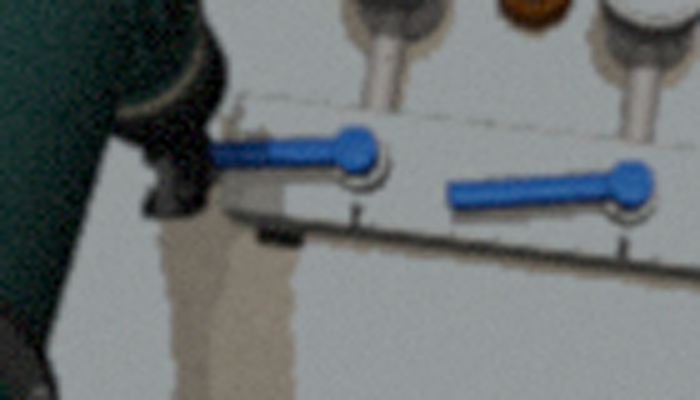

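Request:
{"fn": "step_arm", "kwargs": {"deltas": [[0, 0, -0.03, 0, 0.038], [0, 0, -0.036, 0, 0.038], [0, 0, -0.042, 0, 0.038], [0, 0, -0.046, 0, 0.038]]}}

```text
time_s: 3.7
position: [0.6162, 0.2095, 0.1141]
ee_rot: [1.197, 1.217, -1.194]
wrist_force: [-0.4, -0.1, -0.0]
grip_width: 0.444
```

Request:
{"fn": "step_arm", "kwargs": {"deltas": [[0, 0, -0.01, 0, 0.038], [0, 0, -0.018, 0, 0.038], [0, 0, -0.018, 0, 0.03], [0, 0, -0.018, 0, 0.03]]}}

```text
time_s: 4.2
position: [0.6156, 0.2093, 0.0953]
ee_rot: [1.196, 1.218, -1.196]
wrist_force: [-0.4, 0.2, 0.9]
grip_width: 0.349
```

```bash
cat > st.py <<'E'
from h import *
s=manip.get_state(); m=R.from_rotvec(s["ee_rot"]).as_matrix(); print(s["position"].round(4),"jaw az",np.arctan2(m[1,1],m[0,1]).round(3),s["grip_width"].round(3),s["wrist_force"].round(2),s["time_s"])
E
python3 st.py; python3 - <<'E'
from h import *
p0=ee("left",.14)
for t in np.arange(.2,1.75,.1): print(round(t,2),(ee("left",t)-p0).round(4),round(t-.14,2))
E
```

```text
0.2 [-0.0051 -0.0002] 0.06
0.3 [-0.0135 -0.0013] 0.16
0.4 [-0.0218 -0.0032] 0.26
0.5 [-0.0298 -0.006 ] 0.36
0.6 [-0.0376 -0.0095] 0.46
0.7 [-0.0449 -0.0138] 0.56
0.8 [-0.0518 -0.0188] 0.66
0.9 [-0.0581 -0.0244] 0.76
1.0 [-0.0639 -0.0307] 0.86
1.1 [-0.069  -0.0375] 0.96
1.2 [-0.0734 -0.0448] 1.06
1.3 [-0.077  -0.0525] 1.16
1.4 [-0.0799 -0.0605] 1.26
1.5 [-0.0819 -0.0687] 1.36
1.6 [-0.0831 -0.0771] 1.46
1.7 [-0.0835 -0.0856] 1.56Traceback (most recent call last):
  File "st.py", line 2, in <module>
    s=manip.get_state(); m=R.from_rotvec(s["ee_rot"]).as_matrix(); print(s["position"].round(4),"jaw az",np.arctan2(m[1,1],m[0,1]).round(3),s["grip_width"].round(3),s["wrist_force"].round(2),s["time_s"])
                                                                                                                                            ^^^^^^^^^^^^^^^^^^^^^
AttributeError: 'float' object has no attribute 'round'
```

Request:
{"fn": "step_arm", "kwargs": {"deltas": [[-0.005, 0, 0, 0.06, 0.03], [-0.0095, -0.0007, 0, 0.11, 0.03], [-0.0135, -0.0013, 0, 0.16, 0.03], [-0.0135, -0.0013, 0, 0.16, 0.03]]}}

```text
time_s: 4.7
position: [0.602, 0.2082, 0.0957]
ee_rot: [1.077, 1.288, -1.076]
wrist_force: [0.7, -0.1, 0.4]
grip_width: 0.354
```

```bash
sed -i 's/s\["grip_width"\].round(3)/round(float(s["grip_width"]),3)/' st.py; python3 st.py; python3 - <<'E'
from h import *
prev=.3
for t in np.arange(.36,1.8,.06):
    print(round(t,2),(ee("left",t)-ee("left",t-.06)).round(4))
E
```

```text
[0.602  0.2082 0.0957] jaw az 0.178 0.354 [ 0.69 -0.07  0.37] 4.7
0.36 [-0.005  -0.0011]
0.42 [-0.0049 -0.0014]
0.48 [-0.0048 -0.0016]
0.54 [-0.0047 -0.0019]
0.6 [-0.0046 -0.0022]
0.66 [-0.0045 -0.0025]
0.72 [-0.0043 -0.0027]
0.78 [-0.0041 -0.003 ]
0.84 [-0.0039 -0.0032]
0.9 [-0.0037 -0.0035]
0.96 [-0.0035 -0.0037]
1.02 [-0.0033 -0.0039]
1.08 [-0.0031 -0.0041]
1.14 [-0.0028 -0.0043]
1.2 [-0.0025 -0.0044]
1.26 [-0.0023 -0.0046]
1.32 [-0.002  -0.0047]
1.38 [-0.0017 -0.0048]
1.44 [-0.0014 -0.0049]
1.5 [-0.0011 -0.005 ]
1.56 [-0.0008 -0.005 ]
1.62 [-0.0005 -0.0051]
1.68 [-0.0002 -0.0051]
1.74 [ 0.0001 -0.0051]
```

Request:
{"fn": "step_arm", "kwargs": {"deltas": [[-0.0025, -0.0005, 0, 0.03, 0.03], [-0.005, -0.0011, 0, 0.06, 0.03], [-0.005, -0.0011, 0, 0.06, 0.03]]}}

```text
time_s: 5.08
position: [0.5969, 0.2069, 0.0955]
ee_rot: [1.032, 1.313, -1.032]
wrist_force: [0.9, 1.0, 0.7]
grip_width: 0.349
```

Request:
{"fn": "step_arm", "kwargs": {"deltas": [[-0.0025, -0.0007, 0, 0.03, 0.03], [-0.0049, -0.0014, 0, 0.06, 0.03], [-0.0049, -0.0014, 0, 0.06, 0.03]]}}

```text
time_s: 5.45
position: [0.5916, 0.2054, 0.0953]
ee_rot: [0.986, 1.336, -0.987]
wrist_force: [1.6, -0.1, 1.1]
grip_width: 0.353
```

```bash
cat > look.py <<'E'
import sys
from h import *
tag=sys.argv[1]
out=[]
for c,b in(("top",(180,250,180,370)),("scene",(180,260,190,390))):
    i=manip.snapshot(c)[:,:,::-1]; out.append(cv2.resize(i[b[0]:b[1],b[2]:b[3]],(760,290),interpolation=cv2.INTER_CUBIC))
    bb=i.astype(int); m=((bb[:,:,0]>bb[:,:,2]+35)&(bb[:,:,0]>bb[:,:,1]+22)).astype(np.uint8)
    if c=="top": m[:190]=0;m[245:]=0;m[:,:185]=0;m[:,360:]=0
    else: m[:170]=0;m[245:]=0;m[:,:190]=0;m[:,370:]=0
    n,l,st,ce=cv2.connectedComponentsWithStats(m)
    for j in range(1,n):
        if st[j,4]<20: continue
        p=np.argwhere(l==j); W=np.array([ray(c,q,.118)[:2] for q in p])
        # distance-binned direction from nearest hinge
        nm=min(H,key=lambda k:np.min(np.linalg.norm(W-np.array(H[k]),axis=1)))
        mu=W.mean(0); d=np.linalg.svd(W-mu)[2][0]; d*=np.sign((mu-np.array(H[nm]))@d)
        print(c,nm,"theta",round(float(np.arctan2(-d[0],d[1])+.122),3),"n",st[j,4])
cv2.imwrite(f"pics/{tag}.png",np.vstack(out))
E
python3 look.py l1
```

```text
top left theta 0.405 n 159
top middle theta 0.195 n 253
top right theta 0.158 n 249
scene right theta 0.11 n 174
scene middle theta 0.153 n 189
scene left theta 0.297 n 112
```

View pics/l1.png

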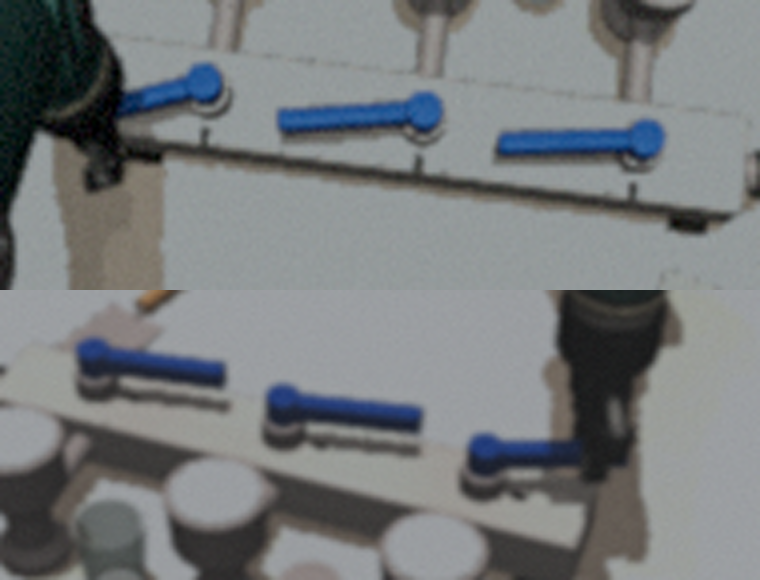

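```bash
python3 - <<'E'
from h import *
for t in np.arange(.42,1.75,.08):
    print(round(t,2),"->",round(t+.08,2),(ee("left",t+.04)-ee("left",t)).round(4),(ee("left",t+.08)-ee("left",t)).round(4))
E
```

```text
0.42 -> 0.5 [-0.0032 -0.0011] [-0.0064 -0.0023]
0.5 -> 0.58 [-0.0031 -0.0013] [-0.0062 -0.0028]
0.58 -> 0.66 [-0.003  -0.0016] [-0.006  -0.0032]
0.66 -> 0.74 [-0.0029 -0.0018] [-0.0057 -0.0037]
0.74 -> 0.82 [-0.0027 -0.002 ] [-0.0054 -0.0042]
0.82 -> 0.9 [-0.0026 -0.0022] [-0.005  -0.0046]
0.9 -> 0.98 [-0.0024 -0.0024] [-0.0046 -0.005 ]
0.98 -> 1.06 [-0.0022 -0.0026] [-0.0042 -0.0053]
1.06 -> 1.14 [-0.002  -0.0028] [-0.0038 -0.0056]
1.14 -> 1.22 [-0.0017 -0.0029] [-0.0033 -0.0059]
1.22 -> 1.3 [-0.0015 -0.0031] [-0.0029 -0.0062]
1.3 -> 1.38 [-0.0012 -0.0032] [-0.0023 -0.0064]
1.38 -> 1.46 [-0.001  -0.0033] [-0.0018 -0.0065]
1.46 -> 1.54 [-0.0007 -0.0033] [-0.0013 -0.0067]
1.54 -> 1.62 [-0.0005 -0.0034] [-0.0008 -0.0068]
1.62 -> 1.7 [-0.0002 -0.0034] [-0.0002 -0.0068]
1.7 -> 1.78 [ 0.0001 -0.0034] [ 0.0003 -0.0068]
```

Request:
{"fn": "step_arm", "kwargs": {"deltas": [[-0.0032, -0.0011, 0, 0.04, 0.03], [-0.0064, -0.0023, 0, 0.08, 0.03], [-0.0064, -0.0023, 0, 0.08, 0.03]]}}

```text
time_s: 5.92
position: [0.5848, 0.2029, 0.0951]
ee_rot: [0.925, 1.366, -0.927]
wrist_force: [1.0, 0.3, 1.1]
grip_width: 0.351
```

Request:
{"fn": "step_arm", "kwargs": {"deltas": [[-0.0031, -0.0013, 0, 0.04, 0.03], [-0.0062, -0.0028, 0, 0.08, 0.03], [-0.0062, -0.0028, 0, 0.08, 0.03]]}}

```text
time_s: 6.3
position: [0.5786, 0.2002, 0.0952]
ee_rot: [0.865, 1.393, -0.866]
wrist_force: [0.2, 0.7, -0.1]
grip_width: 0.352
```

Request:
{"fn": "step_arm", "kwargs": {"deltas": [[-0.003, -0.0016, 0, 0.04, 0.03], [-0.006, -0.0032, 0, 0.08, 0.03], [-0.006, -0.0032, 0, 0.08, 0.03]]}}

```text
time_s: 6.68
position: [0.5728, 0.197, 0.0953]
ee_rot: [0.804, 1.418, -0.805]
wrist_force: [0.5, 0.3, 0.6]
grip_width: 0.353
```

Request:
{"fn": "step_arm", "kwargs": {"deltas": [[-0.0029, -0.0018, 0, 0.04, 0.03], [-0.0057, -0.0037, 0, 0.08, 0.03], [-0.0057, -0.0037, 0, 0.08, 0.03]]}}

```text
time_s: 7.05
position: [0.5672, 0.1932, 0.0953]
ee_rot: [0.742, 1.441, -0.743]
wrist_force: [1.3, 0.2, -0.2]
grip_width: 0.356
```

Request:
{"fn": "step_arm", "kwargs": {"deltas": [[-0.0027, -0.002, 0, 0.04, 0.03], [-0.0054, -0.0042, 0, 0.08, 0.03], [-0.0054, -0.0042, 0, 0.08, 0.03]]}}

```text
time_s: 7.42
position: [0.5618, 0.189, 0.0953]
ee_rot: [0.681, 1.462, -0.682]
wrist_force: [0.1, 0.4, -0.6]
grip_width: 0.351
```

Request:
{"fn": "step_arm", "kwargs": {"deltas": [[-0.0026, -0.0022, 0, 0.04, 0.03], [-0.005, -0.0046, 0, 0.08, 0.03], [-0.005, -0.0046, 0, 0.08, 0.03]]}}

```text
time_s: 7.8
position: [0.5568, 0.1843, 0.0953]
ee_rot: [0.619, 1.482, -0.62]
wrist_force: [0.8, -0.6, -0.5]
grip_width: 0.352
```

Request:
{"fn": "step_arm", "kwargs": {"deltas": [[-0.0024, -0.0024, 0, 0.04, 0.03], [-0.0046, -0.005, 0, 0.08, 0.03], [-0.0046, -0.005, 0, 0.08, 0.03]]}}

```text
time_s: 8.18
position: [0.5522, 0.1793, 0.0952]
ee_rot: [0.557, 1.499, -0.558]
wrist_force: [0.4, -0.2, -1.1]
grip_width: 0.349
```

```bash
python3 look.py l2
```

```text
top left theta 1.01 n 141
top middle theta 0.197 n 249
top right theta 0.157 n 251
scene right theta 0.111 n 175
scene middle theta 0.155 n 188
scene left theta 0.923 n 110
```

View pics/l2.png

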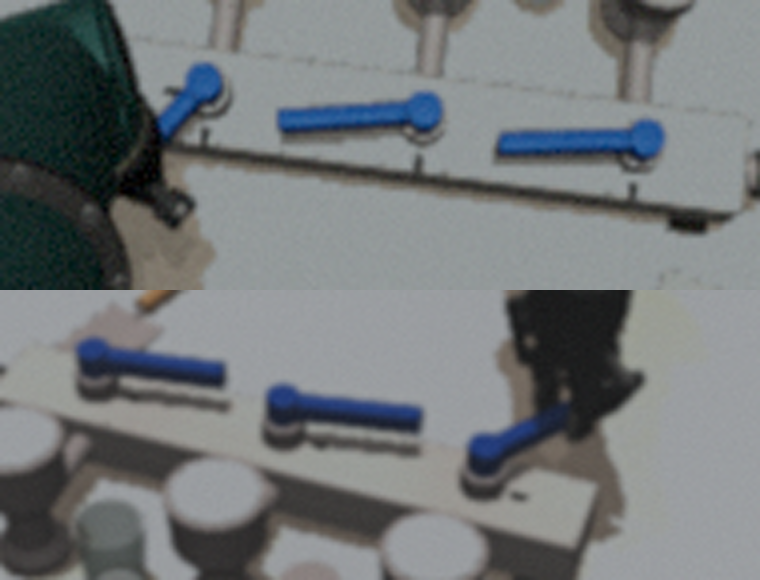

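Request:
{"fn": "step_arm", "kwargs": {"deltas": [[-0.0022, -0.0026, 0, 0.04, 0.03], [-0.0042, -0.0053, 0, 0.08, 0.03], [-0.0042, -0.0053, 0, 0.08, 0.03]]}}

```text
time_s: 8.65
position: [0.5481, 0.174, 0.0953]
ee_rot: [0.495, 1.514, -0.496]
wrist_force: [0.7, 0.6, -0.4]
grip_width: 0.351
```

Request:
{"fn": "step_arm", "kwargs": {"deltas": [[-0.002, -0.0028, 0, 0.04, 0.03], [-0.0038, -0.0056, 0, 0.08, 0.03], [-0.0038, -0.0056, 0, 0.08, 0.03]]}}

```text
time_s: 9.02
position: [0.5443, 0.1682, 0.0953]
ee_rot: [0.433, 1.528, -0.434]
wrist_force: [0.8, -0.1, 0.1]
grip_width: 0.351
```

Request:
{"fn": "step_arm", "kwargs": {"deltas": [[-0.0017, -0.0029, 0, 0.04, 0.03], [-0.0033, -0.0059, 0, 0.08, 0.03], [-0.0033, -0.0059, 0, 0.08, 0.03]]}}

```text
time_s: 9.4
position: [0.5411, 0.1623, 0.0953]
ee_rot: [0.37, 1.54, -0.371]
wrist_force: [1.4, -0.0, 0.1]
grip_width: 0.351
```

Request:
{"fn": "step_arm", "kwargs": {"deltas": [[-0.0015, -0.0031, 0, 0.04, 0.03], [-0.0029, -0.0062, 0, 0.08, 0.03], [-0.0029, -0.0062, 0, 0.08, 0.03]]}}

```text
time_s: 9.78
position: [0.5382, 0.1561, 0.0953]
ee_rot: [0.308, 1.55, -0.309]
wrist_force: [0.5, 0.1, 0.5]
grip_width: 0.35
```

Request:
{"fn": "step_arm", "kwargs": {"deltas": [[-0.0012, -0.0032, 0, 0.04, 0.03], [-0.0023, -0.0064, 0, 0.08, 0.03], [-0.0041, -0.0129, 0, 0.16, 0.03], [-0.0041, -0.0129, 0, 0.16, 0.03]]}}

```text
time_s: 10.28
position: [0.5338, 0.1427, 0.0952]
ee_rot: [0.183, 1.565, -0.184]
wrist_force: [-0.2, 0.6, 0.3]
grip_width: 0.353
```

```bash
python3 look.py l3
```

```text
top left theta -1.262 n 68
top middle theta 0.199 n 247
top right theta 0.155 n 249
scene right theta 0.107 n 175
scene middle theta 0.155 n 186
scene left theta 1.398 n 103
```

Request:
{"fn": "step_arm", "kwargs": {"deltas": [[-0.0007, -0.0033, 0, 0.04, 0.03], [-0.0013, -0.0067, 0, 0.08, 0.03], [-0.0018, -0.0101, 0, 0.12, 0.03], [-0.0018, -0.0101, 0, 0.12, 0.03]]}}

```text
time_s: 10.88
position: [0.5323, 0.133, 0.0952]
ee_rot: [0.088, 1.57, -0.089]
wrist_force: [0.3, 0.5, 0.1]
grip_width: 0.356
```

Request:
{"fn": "step_arm", "kwargs": {"deltas": [[-0.0002, -0.0034, 0, 0.04, 0.03], [-0.0002, -0.0052, 0, 0.06, 0.03], [-0.0002, -0.0052, 0, 0.06, 0.03]]}}

```text
time_s: 11.25
position: [0.5331, 0.1321, 0.0953]
ee_rot: [0.042, 1.568, -0.035]
wrist_force: [0.4, 7.6, -3.7]
grip_width: 0.35
```

```bash
python3 look.py l4;python3 st.py
```

```text
top middle theta 0.195 n 248
top right theta 0.155 n 249
scene right theta 0.114 n 174
scene middle theta 0.155 n 187
scene left theta 1.559 n 101
[0.5331 0.1321 0.0953] jaw az 1.521 0.353 [ 0.8   7.72 -4.33] 11.35
```

View pics/l4.png

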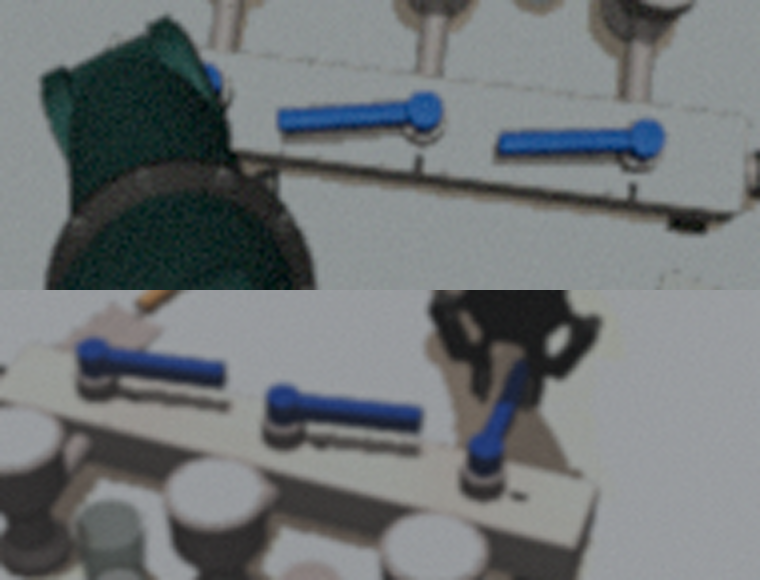

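Request:
{"fn": "step_arm", "kwargs": {"deltas": [[0, -0.0012, 0, 0, 0.03], [0, -0.0012, 0, 0, 0.03], [0, -0.0012, 0, 0, 0.03]]}}

```text
time_s: 11.72
position: [0.5331, 0.1321, 0.0953]
ee_rot: [0.043, 1.568, -0.034]
wrist_force: [-1.1, 8.9, -4.3]
grip_width: 0.353
```

Request:
{"fn": "step_arm", "kwargs": {"deltas": [[0, 0.006, 0, 0, 0.03], [0, 0.011, 0, 0, 0.034], [0, 0.011, 0, 0, 0.04], [0, 0.011, 0.03, 0, 0.04], [0, 0.011, 0.08, 0, 0.04], [0.02, -0.03, 0.08, -0.18, 0.04], [0.04, -0.06, 0.08, -0.36, 0.04], [0.062, -0.084, 0.08, -0.54, 0.04], [0.062, -0.084, 0.08, -0.72, 0.04], [0.062, -0.084, 0.08, -0.9, 0.04], [0.062, -0.084, 0.08, -1.08, 0.04], [0.062, -0.084, 0.08, -1.26, 0.04]]}}

```text
time_s: 13.22
position: [0.5941, 0.0424, 0.1753]
ee_rot: [1.021, 1.318, -1.023]
wrist_force: [-0.0, -0.5, -0.5]
grip_width: 0.47
```

Request:
{"fn": "step_arm", "kwargs": {"deltas": [[0, 0, 0, -0.18, 0.04], [0, 0, 0, -0.2, 0.04], [0, 0, 0, -0.2, 0.04]]}}

```text
time_s: 13.6
position: [0.5943, 0.0431, 0.1753]
ee_rot: [1.164, 1.237, -1.165]
wrist_force: [-0.0, -1.0, -0.3]
grip_width: 0.472
```

```bash
python3 look.py l5;python3 st.py
```

```text
top middle theta 0.206 n 147
top right theta 0.156 n 248
scene right theta 0.109 n 174
scene left theta 1.562 n 144
scene middle theta 0.091 n 104
[0.5944 0.0431 0.1753] jaw az 0.059 0.467 [-0.08 -0.37 -0.03] 13.7
```

View pics/l5.png

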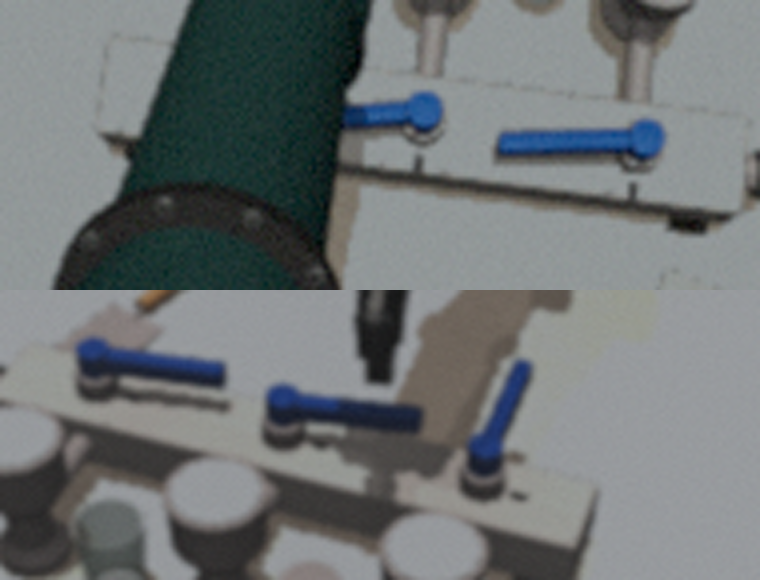

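Request:
{"fn": "step_arm", "kwargs": {"deltas": [[-0.001, 0.001, -0.04, 0, 0.04], [-0.001, 0.001, -0.05, 0, 0.04], [-0.001, 0.001, -0.056, 0, 0.04], [-0.001, 0.001, -0.061, 0, 0.04]]}}

```text
time_s: 14.2
position: [0.5942, 0.0442, 0.1148]
ee_rot: [1.167, 1.235, -1.165]
wrist_force: [-0.5, -1.0, -0.1]
grip_width: 0.471
```

Request:
{"fn": "step_arm", "kwargs": {"deltas": [[0, 0, -0.012, 0, 0.04], [0, 0, -0.02, 0, 0.034], [0, 0, -0.02, 0, 0.03], [0, 0, -0.02, 0, 0.03]]}}

```text
time_s: 14.7
position: [0.5936, 0.0444, 0.0944]
ee_rot: [1.166, 1.236, -1.166]
wrist_force: [-0.1, 0.7, 0.1]
grip_width: 0.353
```

Request:
{"fn": "step_arm", "kwargs": {"deltas": [[-0.005, -0.0005, 0, 0.06, 0.03], [-0.0102, -0.0011, 0, 0.12, 0.03], [-0.0102, -0.0011, 0, 0.12, 0.03]]}}

```text
time_s: 15.08
position: [0.5841, 0.0433, 0.0949]
ee_rot: [1.079, 1.286, -1.076]
wrist_force: [1.2, -0.3, -0.1]
grip_width: 0.35
```

Request:
{"fn": "step_arm", "kwargs": {"deltas": [[-0.005, -0.0011, 0, 0.06, 0.03], [-0.0099, -0.0025, 0, 0.12, 0.03], [-0.0099, -0.0025, 0, 0.12, 0.03]]}}

```text
time_s: 15.45
position: [0.5744, 0.041, 0.0948]
ee_rot: [0.989, 1.334, -0.987]
wrist_force: [1.6, 0.2, 1.0]
grip_width: 0.35
```

Request:
{"fn": "step_arm", "kwargs": {"deltas": [[-0.0032, -0.0011, 0, 0.04, 0.03], [-0.0064, -0.0023, 0, 0.08, 0.03], [-0.0064, -0.0023, 0, 0.08, 0.03]]}}

```text
time_s: 15.82
position: [0.567, 0.0385, 0.0946]
ee_rot: [0.927, 1.365, -0.926]
wrist_force: [1.7, 0.8, 1.8]
grip_width: 0.353
```

Request:
{"fn": "step_arm", "kwargs": {"deltas": [[-0.0031, -0.0013, 0, 0.04, 0.03], [-0.0062, -0.0028, 0, 0.08, 0.03], [-0.0062, -0.0028, 0, 0.08, 0.03]]}}

```text
time_s: 16.2
position: [0.56, 0.0353, 0.0942]
ee_rot: [0.865, 1.393, -0.866]
wrist_force: [1.5, 0.5, 1.3]
grip_width: 0.352
```

Request:
{"fn": "step_arm", "kwargs": {"deltas": [[-0.003, -0.0016, 0, 0.04, 0.03], [-0.006, -0.0032, 0, 0.08, 0.03], [-0.006, -0.0032, 0, 0.08, 0.03]]}}

```text
time_s: 16.58
position: [0.5546, 0.0322, 0.0942]
ee_rot: [0.804, 1.417, -0.804]
wrist_force: [3.7, 0.3, 0.4]
grip_width: 0.349
```

Request:
{"fn": "step_arm", "kwargs": {"deltas": [[-0.0022, -0.0013, 0, 0.03, 0.03], [-0.0043, -0.0027, 0, 0.06, 0.03], [-0.0043, -0.0027, 0, 0.06, 0.03]]}}

```text
time_s: 16.95
position: [0.5524, 0.0303, 0.0943]
ee_rot: [0.759, 1.432, -0.755]
wrist_force: [6.0, 1.3, -4.6]
grip_width: 0.356
```

Request:
{"fn": "step_arm", "kwargs": {"deltas": [[-0.0014, -0.0009, 0, 0.02, 0.03], [-0.0028, -0.0019, 0, 0.04, 0.03], [-0.0028, -0.0019, 0, 0.04, 0.03]]}}

```text
time_s: 17.32
position: [0.5512, 0.0291, 0.0944]
ee_rot: [0.73, 1.44, -0.722]
wrist_force: [8.7, 2.2, -6.8]
grip_width: 0.352
```

```bash
python3 look.py l6;python3 st.py
```

```text
top left theta 1.576 n 243
top middle theta 0.859 n 86
top right theta 0.155 n 249
scene right theta 0.109 n 174
scene left theta 1.559 n 156
scene middle theta 0.582 n 98
[0.5512 0.0291 0.0945] jaw az 0.639 0.353 [ 8.36  3.25 -5.32] 17.425
```

View pics/l6.png

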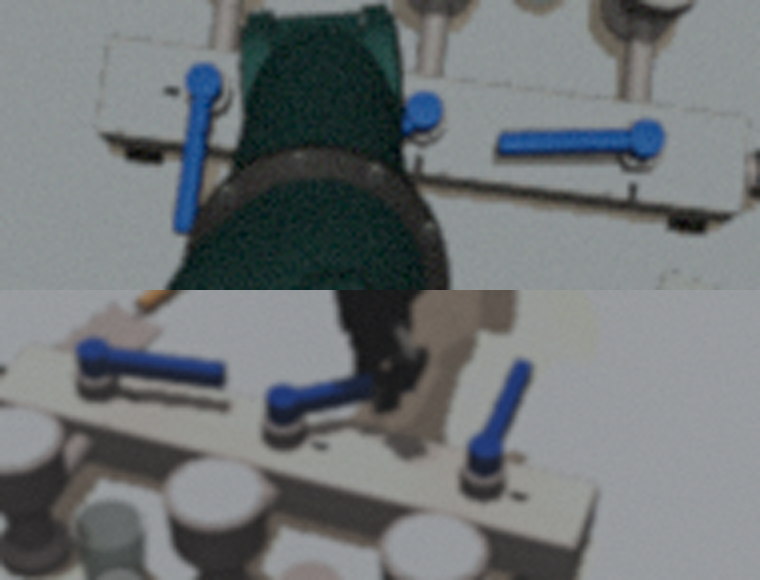

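```bash
python3 - <<'E'
from h import *
for b,L in((.76,(.7,.6,.5,.4,.3,.2,.1)),(.1,(.06,.02,-.02,-.06,-.1,-.14))):
    for t in L: print(b,t,(ee("middle",t)-ee("middle",b)).round(4),round(t-b,2))
E
```

```text
0.76 0.7 [0.0042 0.0029] -0.06
0.76 0.6 [0.0115 0.0072] -0.16
0.76 0.5 [0.0193 0.0107] -0.26
0.76 0.4 [0.0273 0.0135] -0.36
0.76 0.3 [0.0356 0.0154] -0.46
0.76 0.2 [0.044  0.0165] -0.56
0.76 0.1 [0.0525 0.0167] -0.66
0.1 0.06 [ 0.0034 -0.0001] -0.04
0.1 0.02 [ 0.0068 -0.0004] -0.08
0.1 -0.02 [ 0.0102 -0.0008] -0.12
0.1 -0.06 [ 0.0135 -0.0014] -0.16
0.1 -0.1 [ 0.0168 -0.0021] -0.2
0.1 -0.14 [ 0.0201 -0.0029] -0.24
```

Request:
{"fn": "step_arm", "kwargs": {"deltas": [[0.0042, 0.0029, 0, -0.06, 0.03], [0.0115, 0.0072, 0, -0.16, 0.03], [0.0153, 0.009, 0, -0.21, 0.03], [0.0193, 0.0107, 0, -0.26, 0.03], [0.0273, 0.0135, 0, -0.36, 0.03], [0.0356, 0.0154, 0, -0.46, 0.03], [0.044, 0.0165, 0, -0.56, 0.03], [0.0525, 0.0167, 0, -0.66, 0.03], [0.0525, 0.0167, 0, -0.66, 0.03]]}}

```text
time_s: 18.55
position: [0.5989, 0.045, 0.0937]
ee_rot: [1.223, 1.202, -1.226]
wrist_force: [-2.3, 0.7, -0.4]
grip_width: 0.348
```

Request:
{"fn": "step_arm", "kwargs": {"deltas": [[0.0034, -0.0001, 0, -0.04, 0.03], [0.0068, -0.0004, 0, -0.08, 0.03], [0.0102, -0.0008, 0, -0.12, 0.03], [0.0102, -0.0008, 0, -0.12, 0.03]]}}

```text
time_s: 19.05
position: [0.6108, 0.0438, 0.0942]
ee_rot: [1.313, 1.138, -1.313]
wrist_force: [-1.7, 1.7, -1.6]
grip_width: 0.349
```

```bash
python3 look.py l7;python3 st.py
```

```text
top middle theta 0.074 n 163
top right theta 0.155 n 250
scene right theta 0.118 n 176
scene left theta 1.563 n 148
scene middle theta -0.077 n 93
[0.6107 0.0436 0.0943] jaw az -0.142 0.351 [-1.56  0.55 -0.49] 19.15
```

View pics/l7.png

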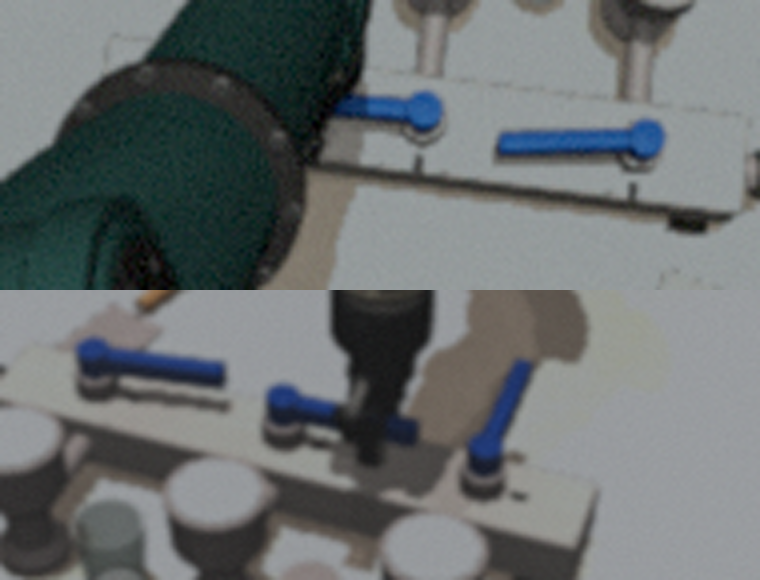

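Request:
{"fn": "step_arm", "kwargs": {"deltas": [[0.0017, -0.0003, 0, -0.02, 0.03], [0.0033, -0.0006, 0, -0.04, 0.03], [0.0033, -0.0006, 0, -0.04, 0.03]]}}

```text
time_s: 19.52
position: [0.6141, 0.043, 0.0944]
ee_rot: [1.342, 1.117, -1.342]
wrist_force: [-2.9, 1.4, -1.7]
grip_width: 0.348
```

Request:
{"fn": "step_arm", "kwargs": {"deltas": [[0.0017, -0.0003, 0, -0.02, 0.03], [0.0033, -0.0007, 0, -0.04, 0.03], [0.0033, -0.0007, 0, -0.04, 0.03]]}}

```text
time_s: 19.9
position: [0.6141, 0.0425, 0.0941]
ee_rot: [1.368, 1.1, -1.376]
wrist_force: [-7.4, 0.9, 4.2]
grip_width: 0.353
```

Request:
{"fn": "step_arm", "kwargs": {"deltas": [[0.0012, 0, 0, 0, 0.03], [0.0012, 0, 0, 0, 0.03]]}}

```text
time_s: 20.15
position: [0.6141, 0.0426, 0.0941]
ee_rot: [1.367, 1.102, -1.378]
wrist_force: [-8.8, 1.8, 5.6]
grip_width: 0.357
```

Request:
{"fn": "step_arm", "kwargs": {"deltas": [[-0.005, 0, 0, 0, 0.03], [-0.0095, 0, 0, 0.06, 0.034], [-0.0095, 0, 0, 0.1, 0.04], [-0.0095, 0, 0.03, 0.1, 0.04], [-0.0095, 0, 0.08, 0.1, 0.04], [-0.018, -0.04, 0.08, 0.14, 0.04], [-0.026, -0.08, 0.08, 0.18, 0.04], [-0.034, -0.12, 0.08, 0.22, 0.04], [-0.042, -0.162, 0.08, 0.24, 0.04], [-0.042, -0.162, 0.08, 0.24, 0.04], [-0.042, -0.162, 0.08, 0.24, 0.04]]}}

```text
time_s: 21.52
position: [0.5773, -0.1198, 0.1746]
ee_rot: [1.197, 1.216, -1.195]
wrist_force: [1.0, 0.4, 0.4]
grip_width: 0.471
```

```bash
python3 look.py l8;python3 st.py
```

```text
top left theta 1.576 n 241
top middle theta 0.005 n 249
scene right theta 0.044 n 93
scene left theta 1.561 n 160
scene middle theta -0.029 n 186
[ 0.5772 -0.1182  0.1744] jaw az 0.02 0.466 [-0.33  0.32 -0.31] 21.625
```

View pics/l8.png

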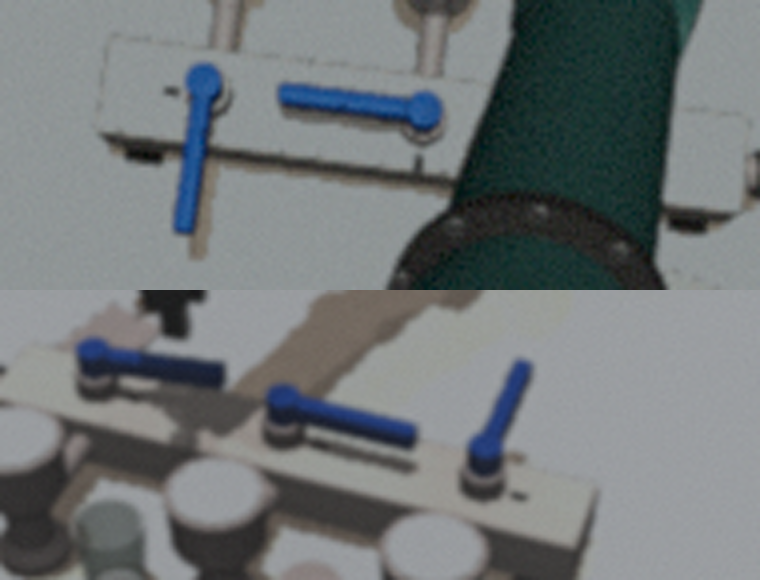

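Request:
{"fn": "step_arm", "kwargs": {"deltas": [[-0.0025, 0, -0.04, 0, 0.04], [-0.0025, 0, -0.05, 0, 0.04], [-0.0025, 0, -0.056, 0, 0.04], [-0.0025, 0, -0.06, 0, 0.04]]}}

```text
time_s: 22.12
position: [0.5745, -0.1194, 0.1147]
ee_rot: [1.196, 1.217, -1.195]
wrist_force: [0.4, -0.6, -0.4]
grip_width: 0.468
```

Request:
{"fn": "step_arm", "kwargs": {"deltas": [[0, 0, -0.012, 0, 0.04], [0, 0, -0.02, 0, 0.034], [0, 0, -0.02, 0, 0.03], [0, 0, -0.02, 0, 0.03]]}}

```text
time_s: 22.62
position: [0.5738, -0.1197, 0.0943]
ee_rot: [1.196, 1.217, -1.196]
wrist_force: [0.5, 0.1, 1.0]
grip_width: 0.351
```

Request:
{"fn": "step_arm", "kwargs": {"deltas": [[-0.005, 0, 0, 0.06, 0.03], [-0.0095, -0.0007, 0, 0.11, 0.03], [-0.0135, -0.0013, 0, 0.16, 0.03], [-0.0135, -0.0013, 0, 0.16, 0.03]]}}

```text
time_s: 23.12
position: [0.5599, -0.121, 0.0946]
ee_rot: [1.077, 1.288, -1.077]
wrist_force: [-0.4, 0.2, 0.3]
grip_width: 0.347
```

Request:
{"fn": "step_arm", "kwargs": {"deltas": [[-0.005, -0.0011, 0, 0.06, 0.03], [-0.0099, -0.0025, 0, 0.12, 0.03], [-0.0099, -0.0025, 0, 0.12, 0.03]]}}

```text
time_s: 23.5
position: [0.5498, -0.1236, 0.0944]
ee_rot: [0.988, 1.336, -0.988]
wrist_force: [0.7, 0.3, 0.3]
grip_width: 0.348
```

Request:
{"fn": "step_arm", "kwargs": {"deltas": [[-0.0032, -0.0011, 0, 0.04, 0.03], [-0.0064, -0.0023, 0, 0.08, 0.03], [-0.0064, -0.0023, 0, 0.08, 0.03]]}}

```text
time_s: 23.88
position: [0.5434, -0.1259, 0.0943]
ee_rot: [0.926, 1.365, -0.927]
wrist_force: [0.5, 0.8, -1.2]
grip_width: 0.347
```

Request:
{"fn": "step_arm", "kwargs": {"deltas": [[-0.0031, -0.0013, 0, 0.04, 0.03], [-0.0062, -0.0028, 0, 0.08, 0.03], [-0.0062, -0.0028, 0, 0.08, 0.03]]}}

```text
time_s: 24.25
position: [0.5369, -0.1286, 0.0943]
ee_rot: [0.865, 1.393, -0.866]
wrist_force: [0.8, 0.4, -0.9]
grip_width: 0.352
```

Request:
{"fn": "step_arm", "kwargs": {"deltas": [[-0.003, -0.0016, 0, 0.04, 0.03], [-0.006, -0.0032, 0, 0.08, 0.03], [-0.006, -0.0032, 0, 0.08, 0.03]]}}

```text
time_s: 24.62
position: [0.5309, -0.1318, 0.0943]
ee_rot: [0.804, 1.418, -0.805]
wrist_force: [1.4, 0.0, -0.7]
grip_width: 0.351
```

Request:
{"fn": "step_arm", "kwargs": {"deltas": [[-0.0029, -0.0018, 0, 0.04, 0.03], [-0.0057, -0.0037, 0, 0.08, 0.03], [-0.0057, -0.0037, 0, 0.08, 0.03]]}}

```text
time_s: 25.0
position: [0.5252, -0.1356, 0.0943]
ee_rot: [0.743, 1.441, -0.743]
wrist_force: [0.9, -0.6, 0.5]
grip_width: 0.35
```

Request:
{"fn": "step_arm", "kwargs": {"deltas": [[-0.0027, -0.002, 0, 0.04, 0.03], [-0.0054, -0.0042, 0, 0.08, 0.03], [-0.0054, -0.0042, 0, 0.08, 0.03]]}}

```text
time_s: 25.38
position: [0.5199, -0.1399, 0.0943]
ee_rot: [0.681, 1.462, -0.682]
wrist_force: [0.3, 0.3, 0.1]
grip_width: 0.349
```

Request:
{"fn": "step_arm", "kwargs": {"deltas": [[-0.0026, -0.0022, 0, 0.04, 0.03], [-0.005, -0.0046, 0, 0.08, 0.03], [-0.005, -0.0046, 0, 0.08, 0.03]]}}

```text
time_s: 25.75
position: [0.5149, -0.1446, 0.0943]
ee_rot: [0.619, 1.482, -0.62]
wrist_force: [-0.6, 0.6, 0.4]
grip_width: 0.352
```

```bash
python3 look.py l9;python3 st.py
```

```text
top left theta 1.58 n 244
top middle theta 0.006 n 250
scene right theta 0.823 n 99
scene left theta 1.559 n 158
scene middle theta -0.034 n 191
[ 0.5148 -0.1443  0.0942] jaw az 0.778 0.352 [0.86 0.07 0.67] 25.85
```

View pics/l9.png

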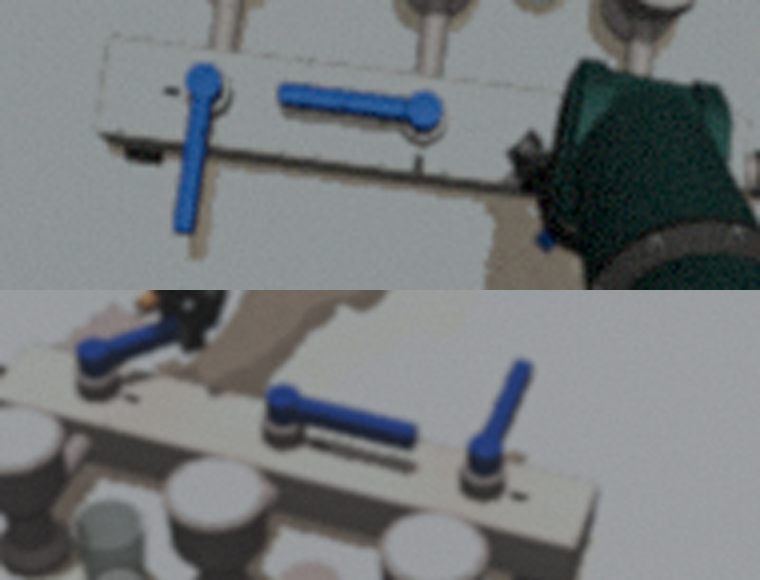

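Right lever follows freely (~0.83). Continue.

Request:
{"fn": "step_arm", "kwargs": {"deltas": [[-0.0024, -0.0024, 0, 0.04, 0.03], [-0.0046, -0.005, 0, 0.08, 0.03], [-0.0046, -0.005, 0, 0.08, 0.03]]}}

```text
time_s: 26.22
position: [0.5104, -0.1495, 0.0943]
ee_rot: [0.557, 1.499, -0.558]
wrist_force: [1.2, 0.4, -0.0]
grip_width: 0.354
```

Request:
{"fn": "step_arm", "kwargs": {"deltas": [[-0.0022, -0.0026, 0, 0.04, 0.03], [-0.0042, -0.0053, 0, 0.08, 0.03], [-0.0042, -0.0053, 0, 0.08, 0.03]]}}

```text
time_s: 26.6
position: [0.5063, -0.155, 0.0943]
ee_rot: [0.495, 1.514, -0.496]
wrist_force: [0.1, 0.3, 0.3]
grip_width: 0.351
```

Request:
{"fn": "step_arm", "kwargs": {"deltas": [[-0.002, -0.0028, 0, 0.04, 0.03], [-0.0038, -0.0056, 0, 0.08, 0.03], [-0.0038, -0.0056, 0, 0.08, 0.03]]}}

```text
time_s: 26.98
position: [0.5025, -0.1606, 0.0943]
ee_rot: [0.433, 1.528, -0.434]
wrist_force: [0.2, -0.6, -0.5]
grip_width: 0.356
```

Request:
{"fn": "step_arm", "kwargs": {"deltas": [[-0.0017, -0.0029, 0, 0.04, 0.03], [-0.0033, -0.0059, 0, 0.08, 0.03], [-0.0033, -0.0059, 0, 0.08, 0.03]]}}

```text
time_s: 27.35
position: [0.4991, -0.1665, 0.0943]
ee_rot: [0.371, 1.54, -0.371]
wrist_force: [1.4, 0.4, -1.2]
grip_width: 0.35
```

Request:
{"fn": "step_arm", "kwargs": {"deltas": [[-0.0015, -0.0031, 0, 0.04, 0.03], [-0.0029, -0.0062, 0, 0.08, 0.03], [-0.0029, -0.0062, 0, 0.08, 0.03]]}}

```text
time_s: 27.72
position: [0.4963, -0.1727, 0.0943]
ee_rot: [0.308, 1.55, -0.308]
wrist_force: [-0.0, -0.6, 0.5]
grip_width: 0.354
```

Request:
{"fn": "step_arm", "kwargs": {"deltas": [[-0.0012, -0.0032, 0, 0.04, 0.03], [-0.0023, -0.0064, 0, 0.08, 0.03], [-0.0041, -0.0129, 0, 0.16, 0.03], [-0.0041, -0.0129, 0, 0.16, 0.03]]}}

```text
time_s: 28.22
position: [0.4922, -0.186, 0.0943]
ee_rot: [0.183, 1.564, -0.184]
wrist_force: [0.6, -0.5, -0.2]
grip_width: 0.355
```

Request:
{"fn": "step_arm", "kwargs": {"deltas": [[-0.0007, -0.0033, 0, 0.04, 0.03], [-0.0013, -0.0067, 0, 0.08, 0.03], [-0.0018, -0.0101, 0, 0.12, 0.03], [-0.0018, -0.0101, 0, 0.12, 0.03]]}}

```text
time_s: 28.72
position: [0.4906, -0.1956, 0.0943]
ee_rot: [0.088, 1.569, -0.089]
wrist_force: [0.0, 0.5, 0.5]
grip_width: 0.347
```

Request:
{"fn": "step_arm", "kwargs": {"deltas": [[-0.0002, -0.0034, 0, 0.04, 0.03], [-0.0002, -0.0052, 0, 0.06, 0.03], [-0.0002, -0.0052, 0, 0.06, 0.03]]}}

```text
time_s: 29.1
position: [0.4916, -0.1954, 0.0942]
ee_rot: [0.042, 1.57, -0.034]
wrist_force: [1.8, 10.0, 0.9]
grip_width: 0.348
```

Request:
{"fn": "step_arm", "kwargs": {"deltas": [[0, 0.006, 0, 0, 0.03], [0, 0.012, 0, 0, 0.034], [0, 0.012, 0, 0, 0.04], [0, 0.012, 0.03, 0, 0.04], [0, 0.012, 0.08, 0, 0.04], [0, 0.012, 0.14, 0, 0.04], [0, 0.012, 0.2, 0, 0.04], [-0.03, -0.04, 0.22, 0, 0.04], [-0.06, -0.1, 0.22, 0, 0.04], [-0.06, -0.15, 0.22, 0, 0.04], [-0.06, -0.2, 0.22, 0, 0.04], [-0.06, -0.2, 0.22, 0, 0.04]]}}

```text
time_s: 30.6
position: [0.4282, -0.4061, 0.314]
ee_rot: [0.046, 1.571, -0.05]
wrist_force: [0.0, -0.6, -1.1]
grip_width: 0.467
```

```bash
python3 look.py l10;python3 st.py; python3 - <<'E'
from h import *
for c in("scene","top"): cv2.imwrite(f"pics/{c}9.png",manip.snapshot(c)[:,:,::-1])
E
```

```text
top left theta 1.577 n 238
top middle theta 0.001 n 245
top right theta 1.565 n 215
scene right theta 1.551 n 133
scene left theta 1.561 n 156
scene middle theta -0.035 n 186
[ 0.4299 -0.4007  0.3138] jaw az 1.516 0.469 [-0.18 -0.09  0.52] 30.7
```

View pics/l10.png

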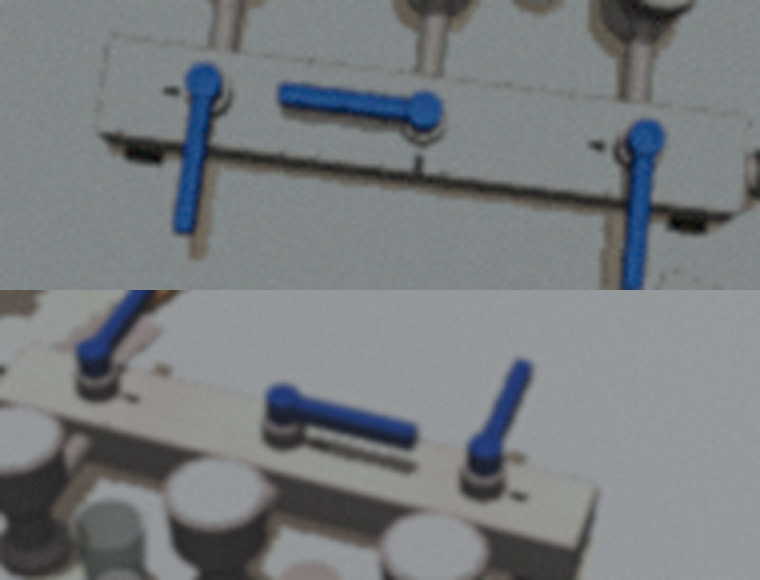

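View pics/scene9.png

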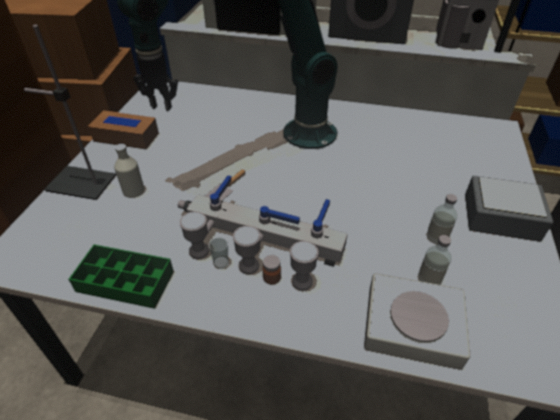

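```bash
python3 - <<'E'
from h import *
print(manip.job_done())
E
```

```text
the job is handed in; nothing more can be done
None
```

The middle valve is the gritty one. It is now swung back fully shut, and the left and right valves are fully open.

- **Feel:** the left and right levers turned with about 1 N or less all the way to their open stops. The middle lever bound at about 0.6 rad, where I backed off at about 9 N. The highest force I read was about 10 N, on the right lever's open stop, well under the 25 N limit.
- **Last camera check:** the left lever read about 1.57 rad and the right about 1.56 rad. The middle read 0.00 from the top camera and -0.035 from the scene camera. That camera read about 0.04 lower than the top one before I moved anything, and the lever had pressed firmly on its shut stop.
- **Other things:** by eye in the last scene picture, the beaker, jar, bottles, wash bottle and spatula look unmoved. I did not measure their positions again.
- **Hand-in:** the arm was clear of the bench and touching nothing, and the job took about 31 s. The hand-in reports no verdict.

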